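Roll the card press's knurled wheel open by two turns

TASK

The cardboard in the little green press has dried: roll the knurled rim of the press's wheel round with a fingertip, two full turns anticlockwise as seen from above, stopping with the wheel's red stripe back in line with the white arrow where it started. Only push the rim: do not pick up or shift the press, and leave the tin, the cutter and the glue jar where they are.

Things in the scene. Friction and masses are not known exactly. Their poses are not given: they have to be found in the camera images.
- press: Green card press, 4 kg, loose on the table. Base 160 x 220 x 14 mm (own x by y). Its crossbar, 36 x 220 mm along own y, has a flat top 80 mm above the table; only the wheel and its screw (16 mm across) rise above it. Wheel axis = own z axis. Origin: centre of the base's underside; own +y points to the crossbar end with the white arrow. It slides if pushed sideways with about 20 N or more.
- wheel (a joint): Angle of the dark steel handwheel, rad; 0 = tight (the start), growing anticlockwise seen from above (loosening); a full turn = 6.283. Stops just below 0 and at about 20.4. It drags with about 0.09 N m, so 2 to 3 N along the rim turns it, and it stays where it is left. It climbs 3 mm a turn on its screw, with the wooden pressing board below.
- wheel_center (a point): Centre of the wheel at mid height of its rim, 102 mm above the table at the start. The wheel lies flat, axis vertical, 96 mm across; its rim is 28 mm tall (88 to 116 mm above the table at the start), 8 mm clear of the crossbar; the hub rises 5 mm above it. Knurling: 36 upright ridges 2 mm proud. The rim is free all round: a fingertip can circle it above the crossbar.
- wheel_mark (a point): Outer part of the red stripe painted on the wheel's top: 40 mm from the axis and 1 mm above the top of the rim. It turns with the wheel, and starts in line with the white arrow.
- arrow_tip (a point): Tip of the white arrow painted on top of the crossbar, 60 mm from the wheel's axis, pointing at the wheel; fixed to the press.
- small_tin: Open empty steel food tin with a white and green label, 66 mm across, 75 mm tall, 90 g; origin at the centre of its underside. To be left alone.
- cutter: Orange and black snap-off cutter lying flat, about 158 mm long with its blade along its own +x, 22 mm wide, 19 mm tall; origin under the middle of its 125 mm handle. To be left alone.
- glue_jar: White glue jar with a blue cap, 52 mm across, 70 mm tall, 120 g; origin at the centre of its underside. To be left alone.

How it is judged:
By the outcome, as a careful person would: the job done as asked, in the order asked, and still so for the second after the job is handed in, with the robot touching nothing.
It also fails if it takes over 58 s, if anything falls off the work surface, if the arm or the gripper's body presses on something with over 40 N, if the wrist force passes 120 N, or if a joint passes its speed limit or range.

ROBOT

A 7-joint arm with a two-finger parallel gripper is mounted at the origin on the work surface. World frame = base frame: x ahead of the robot, y to its left, z up, the work surface at z = 0. Lengths are in m, angles in rad, forces in N, time in s.
With the tool pointing down it reaches from about 0.35 to 0.9 m from the base axis. Payload 7.2 kg.
Tool frame: the origin (TCP) lies on the front face of the gripper's body, between the roots of the fingers; the fingertips stand 80 mm ahead of it and the grasp point (between the pads) lies 61 mm ahead of it (env.tip_extent is the distance from the TCP to the fingertips, in m); z points along the fingers, y is the line along which they close (so a half turn about z gives the same grasp; the last joint's range is limited). The gripper opens to 88 mm and grips with 3 to 60 N. Pads are 20 mm wide; open, the fingers measure 115 mm over their backs; the gripper's body (75 mm by 178 mm) begins 61 mm behind the grasp point.
Start: joints at [-1.297, 0.411, -0.013, 1.596, 0.006, 1.134, -0.082], TCP at [0.209, 0.589, 0.303] pointing down, gripper open.
Joint ranges: [-2.95, 2.95], [-0.29, 1.99], [-1.47, 1.44], [0.14, 2.54], [-1.03, 4.17], [0.13, 1.85], [-2.86, 2.86]. Speed limits (rad/s): [2.39, 2.39, 3.01, 3.01, 3.14, 3.14, 3.14].

INTERFACE

Orientations are given as a unit quaternion [w, x, y, z].
In Python, from rig import env, eyes gives the robot as it stands.
- The arm moves only by the tool drive_tool, never from a script. Its argument "rows" is a list of rows, each a list of 3 entries, a list of its own where there are three numbers: the gripper's target within -1 to 1 (fully open at 1, half-way at 0, shut at -1), then the shift along the tool's x, y, z in m, then the turn, a rotation vector about the tool's x, y, z in rad. In form: [[claw, [x, y, z], [rx, ry, rz]], ...]. A call has 1 to 10 rows; each row shifts and turns the commanded pose from where the row before left it, along the tool's axes as they then stand; what a row does not reach is not made up. A row lasts 1/10 s, in which the tool goes at most 50 mm and 8.59 degrees, less where a joint would pass 70% of its speed; a pose out of reach is approached as far as the arm can. A call with a gripper value outside its range is refused whole. The fingers move at their own pace and stop on an object; the grip force is fixed at half the most. Time passes only in rows, so rows that do not move let the fingers close. It gives the time, the measured TCP pose, the force, the opening and the grip force at its end, in the units of the state.
- env.sense(): the state, without advancing time (a new reading comes with each control period).
- eyes.snapshot(name): name is "scene" or "top" or "wrist"; returns a dict with "color" (400x640x3 uint8, red, green, blue), "fx", "fy", "cx", "cy" (pixels), "origin" and "orientation" of the camera in the world; the wrist camera has in their place "tool_from_camera" (4x4, takes a point from camera to tool coordinates, whose origin is the TCP and whose axes are the flange's). Camera axes: x right, y down, z forward; pixel columns grow to the right and rows downward; lengths in m; the calibration is good to about 2 mm. A picture is of the moment at which its call begins: read the wrist's pose just before it. There is no depth.
- env.close_job(): hands the job in; it is judged then, once.
The state is a dict: "time": time; "joint_pos": joint angles; "qvel": joint speeds; "effort": joint torques, N m; "eef_pos": TCP position; "tcp_rot": TCP orientation; "contact_force": force on the tool from outside, world axes, zero at the start; "torque": the same for the moment, N m; "opening": finger opening in m; "finger_force": force on a finger pad.
Only numpy, scipy, OpenCV 4.12 (cv2) and the standard library are available. Lean on these libraries where they do the work, as an engineer would, in place of code of your own. Each camera call takes 0.05 s, during which the arm holds its last target. There are 200 camera calls.

## Working session

There is one attempt and no reset: what is moved stays moved. The work goes in short steps, Python scripts to look and compute and a tool call to move; the robot and the scene stay as the last step left them, time stands still between calls to the robot, and variables do not carry over. Pictures are saved under pics/ and viewed, at most 10 in all, crops included, and the job is handed in when it is done.

Besides the shell and the picture viewer there is one more tool, called by a JSON object that holds its "method" and its "body", one argument or row to a line. drive_tool: Moves the arm, as the interface text tells. Its arguments: {"type":"object","properties":{"rows":{"type":"array"}},"required":["rows"]}

```bash
mkdir -p pics; python3 - <<'E'
from rig import env, eyes
import cv2, numpy as np
s=env.sense()
for k in ("time","joint_pos","eef_pos","tcp_rot","contact_force","opening"): print(k,s[k])
print(env.tip_extent)
for n in ("scene","top"):
    r=eyes.snapshot(n); cv2.imwrite(f"pics/{n}0.png",r["color"][:,:,::-1])
    print(n,{k:v for k,v in r.items() if k!="color"})
E
```

```text
time 0.0
joint_pos [-1.29721136  0.41186573 -0.01267535  1.59703511  0.00558759  1.13428723
 -0.08221655]
eef_pos [0.20940334 0.58848016 0.30183412]
tcp_rot [-7.61149654e-05  1.70077035e-01  9.85430461e-01 -7.76269539e-04]
contact_force [0.92481102 0.1702303  0.16133966]
opening 0.08771706212336419
0.08
scene {'fx': 444.06702039574037, 'fy': 444.06702039574037, 'cx': 320.09166117618287, 'cy': 196.42420218927117, 'origin': array([ 0.93143109, -0.62334318,  0.75921407]), 'orientation': array([-0.41140383,  0.88095931,  0.20965608, -0.10345007])}
top {'fx': 382.6773147296567, 'fy': 382.6773147296567, 'cx': 318.0172993998273, 'cy': 200.45577963976277, 'origin': array([0.41360818, 0.06819743, 0.97142376]), 'orientation': array([-0.06590422,  0.70604705, -0.7024708 ,  0.06073692])}
```

View pics/top0.png

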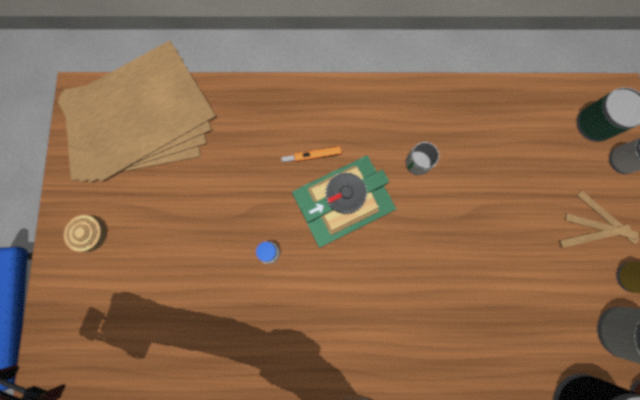

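View pics/scene0.png

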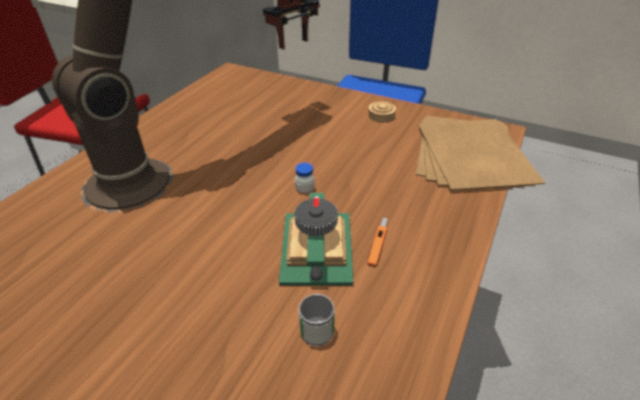

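The top view shows the press with its wheel at about (346,193), the red stripe at (334,198) and the white arrow at (316,209). The tin is at (422,158), the cutter at (312,155) and the jar at (267,251). The scene view agrees, and nothing but the wheel stands above 80 mm.

```bash
cat > h.py <<'E'
from rig import env, eyes
import cv2, numpy as np
from scipy.spatial.transform import Rotation as R
def rot(q): return R.from_quat([q[1],q[2],q[3],q[0]]).as_matrix()
def cam(n):
    s=env.sense(); r=eyes.snapshot(n)
    if n=="wrist":
        T=np.eye(4); T[:3,:3]=rot(s["tcp_rot"]); T[:3,3]=s["eef_pos"]
        T=T@np.array(r["tool_from_camera"]); O,M=T[:3,3],T[:3,:3]
    else: O,M=np.array(r["origin"]),rot(r["orientation"])
    return r,O,M
def world(r,O,M,uv,z):
    d=M@np.array([(uv[0]-r["cx"])/r["fx"],(uv[1]-r["cy"])/r["fy"],1]); return O+d*(z-O[2])/d[2]
def pix(r,O,M,p):
    c=M.T@(np.asarray(p)-O); return c[:2]/c[2]*[r["fx"],r["fy"]]+[r["cx"],r["cy"]]
E
python3 - <<'E'
from h import *
r,O,M=cam("top")
for n,uv,z in (("wheel",(346,193),.116),("stripe",(334,198),.117),("arrow",(316,209),.08),("tin",(422,158),.05),("jar",(267,251),.07)): print(n,world(r,O,M,uv,z).round(4))
s=env.sense(); print(rot(s["tcp_rot"]).round(3)); print(eyes.snapshot("wrist")["tool_from_camera"])
E
```

```text
wheel [0.5862 0.0113 0.116 ]
stripe [0.5743 0.0386 0.117 ]
arrow [0.5547 0.0798 0.08  ]
tin [ 0.6893 -0.1831  0.05  ]
jar [0.4563 0.194  0.07  ]
[[-0.942  0.335 -0.   ]
 [ 0.335  0.942 -0.001]
 [-0.    -0.001 -1.   ]]
[[-5.71750007e-05 -9.52473749e-01 -3.04620673e-01  8.41978645e-02]
 [ 9.99999729e-01 -2.77884545e-04  6.81184068e-04  6.42368979e-04]
 [-7.33459320e-04 -3.04620552e-01  9.52473507e-01 -8.25387968e-02]
 [ 0.00000000e+00  0.00000000e+00  0.00000000e+00  1.00000000e+00]]
```

{"method": "drive_tool", "body": {
  "rows": [
    [1,[0,0,0],[0,0,-0.114]],
    [1,[0,0,0],[0,0,-0.114]],
    [1,[0,0,0],[0,0,-0.114]],
    [1,[-0.0251,-0.0385,0],[0,0,0]],
    [1,[-0.0251,-0.0385,0],[0,0,0]],
    [1,[-0.0251,-0.0385,0],[0,0,0]],
    [1,[-0.0251,-0.0385,0],[0,0,0]],
    [1,[-0.0251,-0.0385,0],[0,0,0]],
    [1,[-0.0251,-0.0385,0],[0,0,0]],
    [1,[-0.0251,-0.0385,0],[0,0,0]]
  ]
}}

```text
time: 1.2
eef_pos: [0.386, 0.3176, 0.3027]
tcp_rot: [0.0, -0.0, 1.0, 0.0]
contact_force: [1.3, -0.0, -0.6]
opening: 0.0878
finger_force: 0.0
```

{"method": "drive_tool", "body": {
  "rows": [
    [1,[-0.0251,-0.0385,0],[0,0,0]],
    [1,[-0.0251,-0.0385,0],[0,0,0]],
    [1,[-0.0251,-0.0385,0],[0,0,0]],
    [1,[-0.0251,-0.0385,0],[0,0,0]],
    [1,[-0.0251,-0.0385,0],[0,0,0]],
    [1,[-0.0251,-0.0385,0],[0,0,0]],
    [1,[-0.0251,-0.0385,0],[0,0,0]],
    [1,[-0.0251,-0.0385,0],[0,0,0]],
    [1,[0,0,0],[0,0,0]],
    [1,[0,0,0],[0,0,0]]
  ]
}}

```text
time: 2.2
eef_pos: [0.5861, 0.0105, 0.3021]
tcp_rot: [-0.0, 0.001, 1.0, -0.0]
contact_force: [-0.7, 0.3, 0.6]
opening: 0.0878
finger_force: 0.0
```

```bash
python3 - <<'E'
from h import *
s=env.sense(); print(s["eef_pos"],s["joint_pos"].round(2),s["contact_force"]); print(rot(s["tcp_rot"]).round(3))
r,O,M=cam("wrist"); cv2.imwrite("pics/w1.png",r["color"][:,:,::-1])
hsv=cv2.cvtColor(r["color"],cv2.COLOR_RGB2HSV)
m=(((hsv[...,0]<8)|(hsv[...,0]>172))&(hsv[...,1]>150)&(hsv[...,2]>80)).astype(np.uint8)
n,l,st,c=cv2.connectedComponentsWithStats(m); print([(st[i].tolist(),c[i].round(1)) for i in range(1,n) if st[i][4]>40])
E
```

```text
[0.58612479 0.01045387 0.30212292] [-0.3   0.35  0.26  1.71 -0.1   1.1   1.56] [-0.7165523   0.25806123  0.56941835]
[[-1.     0.002 -0.001]
 [ 0.002  1.    -0.   ]
 [ 0.001 -0.    -1.   ]]
[([326, 178, 36, 24, 379], array([343.4, 189.2]))]
```

View pics/w1.png

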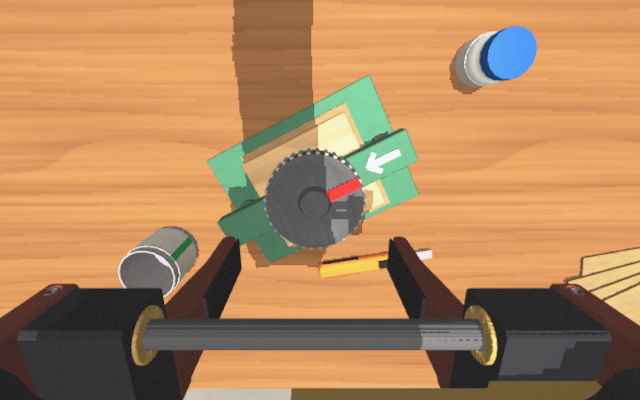

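The wrist view shows the wheel outline centred at about (314,199), the hub at (315,203), the stripe from (328,198) to (361,181) and the arrow tip at (366,170). The finger tips show at about (238,240) and (392,240).

```bash
python3 - <<'E'
from h import *
r,O,M=cam("wrist")
for n,uv,z in (("wheelc",(314.5,199),.116),("L",(265,199),.116),("R",(364,199),.116),("T",(314,149.5),.116),("B",(314,248.5),.116),("hub",(315,203),.121),("stripe",(343.4,189.2),.117),("arrowtip",(366,170),.08)): print(n,world(r,O,M,uv,z).round(4))
r2,O2,M2=cam("top"); cv2.imwrite("pics/t2.png",r2["color"][100:300,220:470,::-1].repeat(3,0).repeat(3,1))
r3,O3,M3=cam("scene"); cv2.imwrite("pics/s2.png",r3["color"][150:350,220:470,::-1].repeat(3,0).repeat(3,1))
E
```

```text
wheelc [0.5848 0.0135 0.116 ]
L [ 0.5848 -0.0325  0.116 ]
R [0.5849 0.0595 0.116 ]
T [0.5391 0.013  0.116 ]
B [0.6357 0.013  0.116 ]
hub [0.5871 0.0139 0.121 ]
stripe [0.5751 0.04   0.117 ]
arrowtip [0.5649 0.0663 0.08  ]
```

View pics/s2.png

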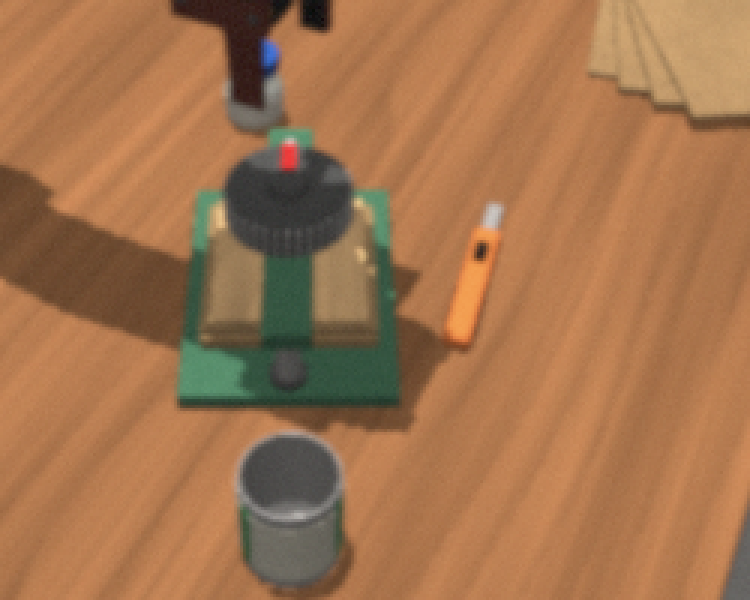

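The scene crop shows the wheel clearly, with the stripe at (289,155) in the crop. So the wheel centre is at about (0.587, 0.0135) and the arrow bears about 113.5°. Next I'll go down on the robot side with the gripper shut.

{"method": "drive_tool", "body": {
  "rows": [
    [-1,[0.042,0.0015,0],[0,0,0]],
    [-1,[0.042,0.0015,0],[0,0,0]],
    [-1,[0,0,0.0322],[0,0,0]],
    [-1,[0,0,0.0322],[0,0,0]],
    [-1,[0,0,0.0322],[0,0,0]],
    [-1,[0,0,0.0322],[0,0,0]],
    [-1,[0,0,0],[0,0,0]],
    [-1,[0,0,0],[0,0,0]],
    [-1,[0,0,0],[0,0,0]],
    [-1,[0,0,0],[0,0,0]]
  ]
}}

```text
time: 3.4
eef_pos: [0.503, 0.0147, 0.1755]
tcp_rot: [0.001, -0.0, 1.0, 0.0]
contact_force: [-0.1, 0.1, -0.4]
opening: 0.0112
finger_force: 0.0
```

```bash
python3 - <<'E'
from h import *
s=env.sense(); print(s["eef_pos"],s["contact_force"])
a=[eyes.snapshot(n)["color"] for n in ("wrist","scene")]
cv2.imwrite("pics/c3.png",np.vstack([a[0][:,:,::-1],cv2.resize(a[1][100:300,220:540,::-1],(640,400))])[:800][::1])
im=np.hstack([cv2.resize(a[0],(400,250)),cv2.resize(a[1][150:275,250:450],(400,250))]); cv2.imwrite("pics/c3.png",im[:,:,::-1])
E
```

```text
[0.50297328 0.01470219 0.17548094] [-0.10013261  0.06476135 -0.3945203 ]
```

View pics/c3.png

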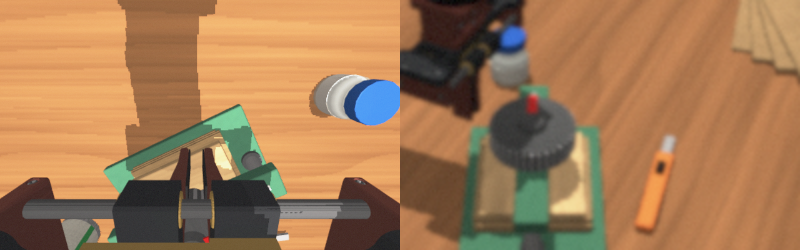

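The wrist view is hidden by the gripper's own body here, but the scene view shows the wheel and stripe clearly. I'll approach until the tip touches.

{"method": "drive_tool", "body": {
  "rows": [
    [-1,[-0.01,-0.001,0.002],[0,0,0]],
    [-1,[-0.01,0,0],[0,0,0]],
    [-1,[-0.001,0,0],[0,0,0]],
    [-1,[-0.001,0,0],[0,0,0]],
    [-1,[-0.001,0,0],[0,0,0]],
    [-1,[0,0,0],[0,0,0]]
  ]
}}

```text
time: 4.1
eef_pos: [0.525, 0.0134, 0.1717]
tcp_rot: [-0.0, -0.0, 1.0, -0.0]
contact_force: [0.1, 0.0, -0.3]
opening: 0.0004
finger_force: 0.0
```

{"method": "drive_tool", "body": {
  "rows": [
    [-1,[-0.001,0,0],[0,0,0]],
    [-1,[-0.001,0,0],[0,0,0]],
    [-1,[0,0,0],[0,0,0]]
  ]
}}

```text
time: 4.4
eef_pos: [0.5272, 0.0134, 0.1719]
tcp_rot: [0.0, -0.0, 1.0, 0.0]
contact_force: [-0.4, 0.4, 0.2]
opening: 0.0004
finger_force: 0.0
```

{"method": "drive_tool", "body": {
  "rows": [
    [-1,[-0.001,0,0],[0,0,0]],
    [-1,[-0.001,0,0],[0,0,0]],
    [-1,[0,0,0],[0,0,0]]
  ]
}}

```text
time: 4.7
eef_pos: [0.5293, 0.0135, 0.1719]
tcp_rot: [0.0, -0.0, 1.0, 0.0]
contact_force: [0.0, -0.1, 0.2]
opening: 0.0007
finger_force: 0.0
```

{"method": "drive_tool", "body": {
  "rows": [
    [-1,[-0.001,0,0],[0,0,0]],
    [-1,[0,0,0],[0,0,0]]
  ]
}}

```text
time: 4.9
eef_pos: [0.5297, 0.0134, 0.1717]
tcp_rot: [-0.001, -0.0, 1.0, 0.0]
contact_force: [-3.3, -0.5, 1.7]
opening: 0.0002
finger_force: 1.3
```

{"method": "drive_tool", "body": {
  "rows": [
    [-1,[-0.001,0,0],[0,0,0]],
    [-1,[0,0,0],[0,0,0]]
  ]
}}

```text
time: 5.1
eef_pos: [0.5299, 0.0134, 0.1716]
tcp_rot: [-0.002, -0.0, 1.0, 0.0]
contact_force: [-6.1, 0.1, 5.3]
opening: 0.0005
finger_force: 3.1
```

```bash
cat > path.py <<'E'
import numpy as np
# finger-centre path round the wheel (world dx,dy), anticlockwise from the -x face; s = arc length
def path(rho,a=10.,b=13.5,step=8.,quarters=9):
    pts=[np.array([-(a+rho),0.])]; c=[(-a,-b),(a,-b),(a,b),(-a,b)]
    for q in range(quarters):
        cc=np.array(c[q%4]); th0=np.pi+q*np.pi/2
        n=int(np.ceil(rho*np.pi/2/step))
        p0=cc+rho*np.array([np.cos(th0),np.sin(th0)]); m=int(np.ceil(np.hypot(*(p0-pts[-1]))/step))
        last=pts[-1]
        pts+=[last+(p0-last)*(i+1)/m for i in range(m)]
        pts+=[cc+rho*np.array([np.cos(t),np.sin(t)]) for t in th0+np.pi/2*np.arange(1,n+1)/n]
    return np.array(pts)
if __name__=="__main__":
    p=path(46.2); d=np.diff(p,axis=0)
    for i,(v,q) in enumerate(zip(d,p[1:])): print(i,[round(-v[0]/1e3,4),round(v[1]/1e3,4),0], q.round(1))
E
python3 path.py | head -52
```

```text
0 [np.float64(-0.0), np.float64(-0.0067), 0] [-56.2  -6.7]
1 [np.float64(-0.0), np.float64(-0.0067), 0] [-56.2 -13.5]
2 [np.float64(-0.0006), np.float64(-0.0072), 0] [-55.6 -20.7]
3 [np.float64(-0.0017), np.float64(-0.007), 0] [-53.9 -27.8]
4 [np.float64(-0.0028), np.float64(-0.0067), 0] [-51.2 -34.5]
5 [np.float64(-0.0038), np.float64(-0.0062), 0] [-47.4 -40.7]
6 [np.float64(-0.0047), np.float64(-0.0055), 0] [-42.7 -46.2]
7 [np.float64(-0.0055), np.float64(-0.0047), 0] [-37.2 -50.9]
8 [np.float64(-0.0062), np.float64(-0.0038), 0] [-31.  -54.7]
9 [np.float64(-0.0067), np.float64(-0.0028), 0] [-24.3 -57.4]
10 [np.float64(-0.007), np.float64(-0.0017), 0] [-17.2 -59.1]
11 [np.float64(-0.0072), np.float64(-0.0006), 0] [-10.  -59.7]
12 [np.float64(-0.0067), np.float64(0.0), 0] [ -3.3 -59.7]
13 [np.float64(-0.0067), np.float64(0.0), 0] [  3.3 -59.7]
14 [np.float64(-0.0067), np.float64(0.0), 0] [ 10.  -59.7]
15 [np.float64(-0.0072), np.float64(0.0006), 0] [ 17.2 -59.1]
16 [np.float64(-0.007), np.float64(0.0017), 0] [ 24.3 -57.4]
17 [np.float64(-0.0067), np.float64(0.0028), 0] [ 31.  -54.7]

[... 1336 characters left out ...]
t64(0.0), 0] [-3.3 59.7]
41 [np.float64(0.0067), np.float64(0.0), 0] [-10.   59.7]
42 [np.float64(0.0072), np.float64(-0.0006), 0] [-17.2  59.1]
43 [np.float64(0.007), np.float64(-0.0017), 0] [-24.3  57.4]
44 [np.float64(0.0067), np.float64(-0.0028), 0] [-31.   54.7]
45 [np.float64(0.0062), np.float64(-0.0038), 0] [-37.2  50.9]
46 [np.float64(0.0055), np.float64(-0.0047), 0] [-42.7  46.2]
47 [np.float64(0.0047), np.float64(-0.0055), 0] [-47.4  40.7]
48 [np.float64(0.0038), np.float64(-0.0062), 0] [-51.2  34.5]
49 [np.float64(0.0028), np.float64(-0.0067), 0] [-53.9  27.8]
50 [np.float64(0.0017), np.float64(-0.007), 0] [-55.6  20.7]
51 [np.float64(0.0006), np.float64(-0.0072), 0] [-56.2  13.5]
```

{"method": "drive_tool", "body": {
  "rows": [
    [-1,[0,-0.0067,0],[0,0,0]],
    [-1,[0,-0.0067,0],[0,0,0]],
    [-1,[-0.0006,-0.0072,0],[0,0,0]],
    [-1,[-0.0017,-0.007,0],[0,0,0]]
  ]
}}

```text
time: 5.5
eef_pos: [0.5323, -0.0139, 0.1715]
tcp_rot: [-0.001, -0.0, 1.0, 0.0]
contact_force: [-3.6, 1.3, 0.7]
opening: 0.0008
finger_force: 1.4
```

```bash
cat > mark.py <<'E'
from h import *
import sys
C=np.array([.5875,.0135])
def mark(n,h=.117,show=False):
    r,O,M=cam(n); hsv=cv2.cvtColor(r["color"],cv2.COLOR_RGB2HSV)
    m=(((hsv[...,0]<9)|(hsv[...,0]>170))&(hsv[...,1]>140)&(hsv[...,2]>70)).astype(np.uint8)
    u,v=pix(r,O,M,[*C,h]); k=np.zeros_like(m); cv2.circle(k,(int(u),int(v)),60 if n!="scene" else 30,1,-1)
    y,x=np.nonzero(m&k)
    if len(x)<4: return n,len(x),None
    w=world(r,O,M,(x.mean(),y.mean()),h); d=w[:2]-C
    return n,len(x),round(float(np.degrees(np.arctan2(d[1],d[0]))),1),round(float(np.hypot(*d)),4)
s=env.sense(); print(s["time"],(s["eef_pos"]*1e3).round(1),s["contact_force"].round(1))
for n in sys.argv[1:]: print(mark(n))
E
python3 mark.py scene top wrist
```

```text
5.5 [532.3 -13.9 171.5] [-3.6  1.3  0.7]
('scene', 54, 148.1, 0.03)
('top', 28, 150.5, 0.0365)
('wrist', 0, None)
```

It turns with no slip: about 34°, as predicted. I'll carry on round.

{"method": "drive_tool", "body": {
  "rows": [
    [-1,[-0.0028,-0.0067,0],[0,0,0]],
    [-1,[-0.0038,-0.0062,0],[0,0,0]],
    [-1,[-0.0047,-0.0055,0],[0,0,0]],
    [-1,[-0.0055,-0.0047,0],[0,0,0]],
    [-1,[-0.0062,-0.0038,0],[0,0,0]]
  ]
}}

```text
time: 6.15
eef_pos: [0.5572, -0.041, 0.1719]
tcp_rot: [0.0, -0.0, 1.0, 0.0]
contact_force: [-1.3, 2.0, 0.3]
opening: 0.0002
finger_force: 1.0
```

```bash
python3 mark.py scene top wrist
```

```text
6.15 [557.2 -41.  171.9] [-1.3  2.   0.3]
('scene', 43, -170.0, 0.0244)
('top', 28, -163.4, 0.0213)
('wrist', 704, -168.7, 0.0268)
```

{"method": "drive_tool", "body": {
  "rows": [
    [-1,[-0.0067,-0.0018,0],[0,0,0]],
    [-1,[-0.007,-0.0007,0],[0,0,0]],
    [-1,[-0.0072,-0.0006,0],[0,0,0]],
    [-1,[-0.0067,0,0],[0,0,0]]
  ]
}}

```text
time: 6.7
eef_pos: [0.5846, -0.0461, 0.1721]
tcp_rot: [0.0, 0.001, 1.0, -0.001]
contact_force: [-2.7, -5.2, 1.7]
opening: 0.0005
finger_force: 2.5
```

{"method": "drive_tool", "body": {
  "rows": [
    [-1,[-0.0067,0,0],[0,0,0]],
    [-1,[-0.0067,0,0],[0,0,0]],
    [-1,[-0.0072,0.0006,0],[0,0,0]],
    [-1,[-0.007,0.0017,0],[0,0,0]]
  ]
}}

```text
time: 7.1
eef_pos: [0.6126, -0.0442, 0.1722]
tcp_rot: [0.001, 0.001, 1.0, -0.001]
contact_force: [-1.3, -5.6, 1.6]
opening: 0.0007
finger_force: 2.4
```

```bash
python3 mark.py scene top wrist
```

```text
7.1 [612.6 -44.2 172.2] [-1.3 -5.6  1.6]
('scene', 10, 121.8, 0.0682)
('top', 70, -99.7, 0.0334)
('wrist', 622, -98.2, 0.0222)
```

{"method": "drive_tool", "body": {
  "rows": [
    [-1,[-0.0067,0.0028,0],[0,0,0]],
    [-1,[-0.0062,0.0038,0],[0,0,0]],
    [-1,[-0.0055,0.0047,0],[0,0,0]],
    [-1,[-0.0047,0.0055,0],[0,0,0]]
  ]
}}

```text
time: 7.65
eef_pos: [0.637, -0.0275, 0.1726]
tcp_rot: [0.002, 0.001, 1.0, -0.002]
contact_force: [2.7, -4.9, 1.5]
opening: 0.0003
finger_force: 3.0
```

{"method": "drive_tool", "body": {
  "rows": [
    [-1,[-0.0038,0.0062,0],[0,0,0]],
    [-1,[-0.0028,0.0067,0],[0,0,0]],
    [-1,[-0.0017,0.007,0],[0,0,0]],
    [-1,[-0.0006,0.0072,0],[0,0,0]]
  ]
}}

```text
time: 8.05
eef_pos: [0.6472, 0.001, 0.173]
tcp_rot: [0.004, 0.0, 1.0, -0.001]
contact_force: [6.5, -3.3, -1.6]
opening: 0.0006
finger_force: 3.6
```

```bash
python3 mark.py scene top wrist
```

```text
8.05 [647.2   1.  173. ] [ 6.5 -3.3 -1.6]
('scene', 0, None)
('top', 0, None)
('wrist', 517, -31.3, 0.0226)
```

{"method": "drive_tool", "body": {
  "rows": [
    [-1,[0,0.0058,0],[0,0,0]],
    [-1,[0,0.0058,0],[0,0,0]],
    [-1,[0,0.0058,0],[0,0,0]],
    [-1,[0,0.0058,0],[0,0,0]],
    [-1,[0.0006,0.0072,0],[0,0,0]]
  ]
}}

```text
time: 8.7
eef_pos: [0.6459, 0.032, 0.173]
tcp_rot: [0.003, 0.0, 1.0, -0.0]
contact_force: [3.2, -1.0, 0.1]
opening: 0.0003
finger_force: 1.3
```

{"method": "drive_tool", "body": {
  "rows": [
    [-1,[0.0017,0.007,0],[0,0,0]],
    [-1,[0.0028,0.0067,0],[0,0,0]],
    [-1,[0.0038,0.0062,0],[0,0,0]],
    [-1,[0.0047,0.0055,0],[0,0,0]]
  ]
}}

```text
time: 9.1
eef_pos: [0.6291, 0.0587, 0.1715]
tcp_rot: [-0.001, -0.0, 1.0, 0.0]
contact_force: [0.7, 0.4, -0.2]
opening: 0.0004
finger_force: 0.0
```

```bash
python3 mark.py scene top wrist
```

```text
9.1 [629.1  58.7 171.5] [ 0.7  0.4 -0.2]
('scene', 72, 27.6, 0.0318)
('top', 0, None)
('wrist', 596, 17.2, 0.0226)
```

{"method": "drive_tool", "body": {
  "rows": [
    [-1,[0.0014,-0.0014,0],[0,0,0]],
    [-1,[0,0,0],[0,0,0]]
  ]
}}

```text
time: 9.45
eef_pos: [0.6283, 0.0563, 0.1717]
tcp_rot: [-0.0, 0.0, 1.0, 0.0]
contact_force: [-0.1, 0.3, 0.5]
opening: 0.0002
finger_force: 0.2
```

{"method": "drive_tool", "body": {
  "rows": [
    [-1,[0.0007,-0.0007,0],[0,0,0]],
    [-1,[0,0,0],[0,0,0]]
  ]
}}

```text
time: 9.65
eef_pos: [0.6281, 0.0561, 0.1718]
tcp_rot: [0.0, -0.0, 1.0, 0.0]
contact_force: [1.8, 2.5, -0.8]
opening: 0.0007
finger_force: 1.4
```

```bash
python3 mark.py scene top wrist; python3 - <<'E'
from h import *
r=eyes.snapshot("scene")["color"][170:270,260:385]; w=eyes.snapshot("wrist")["color"]
cv2.imwrite("pics/c4.png",np.hstack([cv2.resize(r,(375,300)),cv2.resize(w[:,150:500],(350,300))])[:,:,::-1])
E
```

```text
9.65 [628.1  56.1 171.8] [ 1.8  2.5 -0.8]
('scene', 67, 27.1, 0.0301)
('top', 0, None)
('wrist', 586, 17.3, 0.0225)
```

View pics/c4.png

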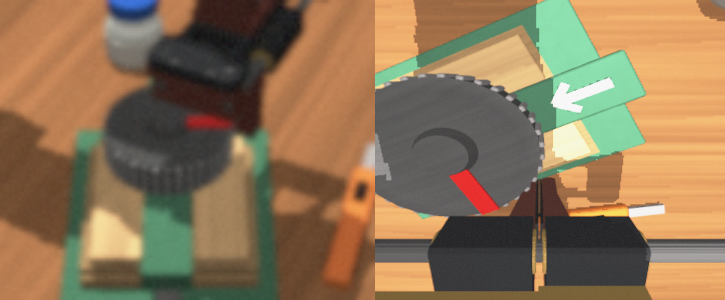

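The crop shows the stripe pointing about 20–25° clear of the fingers, which taper toward the tips. That explains the lost contact at this corner, and it's now regained. I'll continue with a little more inward pressure.

{"method": "drive_tool", "body": {
  "rows": [
    [-1,[0.0062,0.0041,0],[0,0,0]],
    [-1,[0.0062,0.0034,0],[0,0,0]],
    [-1,[0.0062,0.0033,0],[0,0,0]]
  ]
}}

```text
time: 10.2
eef_pos: [0.6094, 0.0661, 0.1722]
tcp_rot: [0.001, 0.0, 1.0, -0.0]
contact_force: [2.3, -2.3, 0.4]
opening: 0.0005
finger_force: 1.3
```

{"method": "drive_tool", "body": {
  "rows": [
    [-1,[0.0067,0.0023,0],[0,0,0]],
    [-1,[0.007,0.0012,0],[0,0,0]],
    [-1,[0.0072,0.0004,0],[0,0,0]]
  ]
}}

```text
time: 10.5
eef_pos: [0.587, 0.0704, 0.1715]
tcp_rot: [-0.001, -0.0, 1.0, -0.0]
contact_force: [0.1, 0.1, -0.3]
opening: 0.0008
finger_force: 0.0
```

```bash
sed -i 's/h=.117/h=.120/' mark.py; python3 mark.py scene top wrist
```

```text
10.5 [587.   70.4 171.5] [ 0.1  0.1 -0.3]
('scene', 61, 56.2, 0.0309)
('top', 0, None)
('wrist', 4, 72.8, 0.0139)
```

```bash
sed -i 's/C=np.array.*/C=np.array([.588,.0118])/' mark.py; python3 - <<'E'
from path import path
import numpy as np
p=path(46.5,10,9.7,7.5,9); C=np.array([588,11.7])
i0=next(i for i in range(30,len(p)) if p[i][0]<0 and p[i][1]>50)
q=np.vstack([[[587,70.4],[587,67.9]],p[i0:]+C]); q=np.round(q,1)
for i,(a,b) in enumerate(zip(q[:-1],q[1:])): print(i,f"[-1,[{(a[0]-b[0])/1e3:.4f},{(b[1]-a[1])/1e3:.4f},0],[0,0,0]]",b)
E
```

```text
0 [-1,[0.0000,-0.0025,0],[0,0,0]] [587.   67.9]
1 [-1,[0.0023,0.0000,0],[0,0,0]] [584.7  67.9]
2 [-1,[0.0067,0.0000,0],[0,0,0]] [578.   67.9]
3 [-1,[0.0073,-0.0006,0],[0,0,0]] [570.7  67.3]
4 [-1,[0.0071,-0.0017,0],[0,0,0]] [563.6  65.6]
5 [-1,[0.0067,-0.0028,0],[0,0,0]] [556.9  62.8]
6 [-1,[0.0062,-0.0038,0],[0,0,0]] [550.7  59. ]
7 [-1,[0.0056,-0.0047,0],[0,0,0]] [545.1  54.3]
8 [-1,[0.0047,-0.0056,0],[0,0,0]] [540.4  48.7]
9 [-1,[0.0038,-0.0062,0],[0,0,0]] [536.6  42.5]
10 [-1,[0.0028,-0.0067,0],[0,0,0]] [533.8  35.8]
11 [-1,[0.0017,-0.0071,0],[0,0,0]] [532.1  28.7]
12 [-1,[0.0006,-0.0073,0],[0,0,0]] [531.5  21.4]
13 [-1,[0.0000,-0.0065,0],[0,0,0]] [531.5  14.9]
14 [-1,[0.0000,-0.0064,0],[0,0,0]] [531.5   8.5]
15 [-1,[0.0000,-0.0065,0],[0,0,0]] [531.5   2. ]
16 [-1,[-0.0006,-0.0073,0],[0,0,0]] [532.1  -5.3]
17 [-1,[-0.0017,-0.0071,0],[0,0,0]] [533.8 -12.4]
18 [-1,[-0.0028,-0.0067,0],[0,0,0]] [536.6 -19.1]
19 [-1,[-0.0038,-0.0062,0],[0,0,0]] [540.4 -25.3]
20 [-1,[-0.0047,-0.0056,0],[0,0,0]] [545.1 -30.9]
21 [-1,[-0.0056,-0.0047,0],[0,0,0]] [550.7 -35.6]
22 [-1,[-0.0062,-0.0038,0],[
[... 2013 characters left out ...]
8.7]
64 [-1,[0.0006,-0.0073,0],[0,0,0]] [531.5  21.4]
65 [-1,[0.0000,-0.0065,0],[0,0,0]] [531.5  14.9]
66 [-1,[0.0000,-0.0064,0],[0,0,0]] [531.5   8.5]
67 [-1,[0.0000,-0.0065,0],[0,0,0]] [531.5   2. ]
68 [-1,[-0.0006,-0.0073,0],[0,0,0]] [532.1  -5.3]
69 [-1,[-0.0017,-0.0071,0],[0,0,0]] [533.8 -12.4]
70 [-1,[-0.0028,-0.0067,0],[0,0,0]] [536.6 -19.1]
71 [-1,[-0.0038,-0.0062,0],[0,0,0]] [540.4 -25.3]
72 [-1,[-0.0047,-0.0056,0],[0,0,0]] [545.1 -30.9]
73 [-1,[-0.0056,-0.0047,0],[0,0,0]] [550.7 -35.6]
74 [-1,[-0.0062,-0.0038,0],[0,0,0]] [556.9 -39.4]
75 [-1,[-0.0067,-0.0028,0],[0,0,0]] [563.6 -42.2]
76 [-1,[-0.0071,-0.0017,0],[0,0,0]] [570.7 -43.9]
77 [-1,[-0.0073,-0.0006,0],[0,0,0]] [578.  -44.5]
```

{"method": "drive_tool", "body": {
  "rows": [
    [-1,[0,-0.0025,0],[0,0,0]],
    [-1,[0.0023,0,0],[0,0,0]],
    [-1,[0.0067,0,0],[0,0,0]],
    [-1,[0.0073,-0.0006,0],[0,0,0]]
  ]
}}

```text
time: 11.05
eef_pos: [0.5718, 0.0675, 0.1718]
tcp_rot: [0.0, -0.0, 1.0, 0.0]
contact_force: [1.9, 1.0, -0.1]
opening: 0.0003
finger_force: 1.4
```

{"method": "drive_tool", "body": {
  "rows": [
    [-1,[0.0071,-0.0017,0],[0,0,0]],
    [-1,[0.0067,-0.0028,0],[0,0,0]],
    [-1,[0.0062,-0.0038,0],[0,0,0]],
    [-1,[0.0056,-0.0047,0],[0,0,0]]
  ]
}}

```text
time: 11.45
eef_pos: [0.5454, 0.0548, 0.172]
tcp_rot: [-0.0, -0.0, 1.0, 0.0]
contact_force: [-1.3, 5.5, 3.9]
opening: 0.0006
finger_force: 2.5
```

```bash
python3 mark.py scene top wrist
```

```text
11.45 [545.4  54.8 172. ] [-1.3  5.5  3.9]
('scene', 44, 92.5, 0.0305)
('top', 0, None)
('wrist', 0, None)
```

{"method": "drive_tool", "body": {
  "rows": [
    [-1,[0.0047,-0.0056,0],[0,0,0]],
    [-1,[0.0038,-0.0062,0],[0,0,0]],
    [-1,[0.0028,-0.0067,0],[0,0,0]],
    [-1,[0.0017,-0.0071,0],[0,0,0]],
    [-1,[0.0006,-0.0073,0],[0,0,0]]
  ]
}}

```text
time: 12.1
eef_pos: [0.5304, 0.0214, 0.1714]
tcp_rot: [-0.003, -0.0, 1.0, 0.0]
contact_force: [-10.5, 3.6, 8.0]
opening: 0.0003
finger_force: 6.1
```

{"method": "drive_tool", "body": {
  "rows": [
    [-1,[0,-0.0065,0],[0,0,0]],
    [-1,[0,-0.0064,0],[0,0,0]],
    [-1,[0,-0.0065,0],[0,0,0]],
    [-1,[-0.0006,-0.0073,0],[0,0,0]],
    [-1,[-0.0017,-0.0071,0],[0,0,0]]
  ]
}}

```text
time: 12.6
eef_pos: [0.533, -0.0137, 0.1713]
tcp_rot: [-0.002, 0.0, 1.0, -0.0]
contact_force: [-4.2, 0.9, 2.9]
opening: 0.0003
finger_force: 2.2
```

```bash
python3 mark.py scene top wrist
```

```text
12.6 [533.  -13.7 171.3] [-4.2  0.9  2.9]
('scene', 54, -176.8, 0.0292)
('top', 0, None)
('wrist', 0, None)
```

{"method": "drive_tool", "body": {
  "rows": [
    [-1,[-0.0028,-0.0067,0],[0,0,0]],
    [-1,[-0.0038,-0.0062,0],[0,0,0]],
    [-1,[-0.0047,-0.0056,0],[0,0,0]],
    [-1,[-0.0056,-0.0047,0],[0,0,0]],
    [-1,[-0.0062,-0.0038,0],[0,0,0]]
  ]
}}

```text
time: 13.25
eef_pos: [0.5585, -0.0403, 0.1716]
tcp_rot: [-0.0, 0.0, 1.0, -0.0]
contact_force: [-4.2, -0.9, 0.4]
opening: 0.0007
finger_force: 1.7
```

{"method": "drive_tool", "body": {
  "rows": [
    [-1,[-0.0067,-0.0028,0],[0,0,0]],
    [-1,[-0.0071,-0.0017,0],[0,0,0]],
    [-1,[-0.0073,-0.0006,0],[0,0,0]],
    [-1,[-0.0067,0,0],[0,0,0]],
    [-1,[-0.0066,0,0],[0,0,0]]
  ]
}}

```text
time: 13.75
eef_pos: [0.5938, -0.0463, 0.1719]
tcp_rot: [0.001, 0.0, 1.0, -0.001]
contact_force: [-1.6, -5.5, 0.5]
opening: 0.0009
finger_force: 2.6
```

```bash
sed -i 's/h=.120/h=.122/' mark.py; python3 mark.py scene top wrist
```

```text
13.75 [593.8 -46.3 171.9] [-1.6 -5.5  0.5]
('scene', 11, 132.6, 0.0798)
('top', 0, None)
('wrist', 604, -85.2, 0.0219)
```

{"method": "drive_tool", "body": {
  "rows": [
    [-1,[-0.0067,0,0],[0,0,0]],
    [-1,[-0.0073,0.0006,0],[0,0,0]],
    [-1,[-0.0071,0.0017,0],[0,0,0]],
    [-1,[-0.0067,0.0028,0],[0,0,0]],
    [-1,[-0.0062,0.0038,0],[0,0,0]]
  ]
}}

```text
time: 14.4
eef_pos: [0.6284, -0.0365, 0.1723]
tcp_rot: [0.001, 0.0, 1.0, -0.001]
contact_force: [-0.2, -4.8, 0.9]
opening: 0.0005
finger_force: 1.8
```

{"method": "drive_tool", "body": {
  "rows": [
    [-1,[-0.0056,0.0047,0],[0,0,0]],
    [-1,[-0.0047,0.0056,0],[0,0,0]],
    [-1,[-0.0038,0.0062,0],[0,0,0]],
    [-1,[-0.0028,0.0067,0],[0,0,0]],
    [-1,[-0.0017,0.0071,0],[0,0,0]]
  ]
}}

```text
time: 14.9
eef_pos: [0.6471, -0.0047, 0.1725]
tcp_rot: [0.002, -0.0, 1.0, 0.0]
contact_force: [3.5, -3.7, 1.3]
opening: 0.0002
finger_force: 1.6
```

```bash
python3 mark.py scene top wrist
```

```text
14.9 [647.1  -4.7 172.5] [ 3.5 -3.7  1.3]
('scene', 0, None)
('top', 0, None)
('wrist', 591, 2.0, 0.0216)
```

{"method": "drive_tool", "body": {
  "rows": [
    [-1,[-0.0006,0.0073,0],[0,0,0]],
    [-1,[0,0.0065,0],[0,0,0]],
    [-1,[0,0.0064,0],[0,0,0]],
    [-1,[0.0003,0.0065,0],[0,0,0]],
    [-1,[0.0009,0.0073,0],[0,0,0]]
  ]
}}

```text
time: 15.55
eef_pos: [0.6465, 0.0296, 0.1727]
tcp_rot: [0.002, -0.0, 1.0, 0.0]
contact_force: [4.6, -1.2, 1.5]
opening: 0.0004
finger_force: 2.1
```

{"method": "drive_tool", "body": {
  "rows": [
    [-1,[0.002,0.0071,0],[0,0,0]],
    [-1,[0.003,0.0065,0],[0,0,0]],
    [-1,[0.004,0.006,0],[0,0,0]]
  ]
}}

```text
time: 15.85
eef_pos: [0.6369, 0.05, 0.1726]
tcp_rot: [0.002, -0.001, 1.0, 0.001]
contact_force: [4.1, 0.7, 0.7]
opening: 0.0002
finger_force: 1.7
```

```bash
python3 mark.py scene top wrist
```

```text
15.85 [636.9  50.  172.6] [4.1 0.7 0.7]
('scene', 0, None)
('top', 0, None)
('wrist', 602, 65.4, 0.0202)
```

{"method": "drive_tool", "body": {
  "rows": [
    [-1,[0.0049,0.0053,0],[0,0,0]],
    [-1,[0.0058,0.0044,0],[0,0,0]],
    [-1,[0.0063,0.0036,0],[0,0,0]]
  ]
}}

```text
time: 16.3
eef_pos: [0.6185, 0.0623, 0.1719]
tcp_rot: [0.0, -0.0, 1.0, 0.0]
contact_force: [3.8, 1.8, 1.0]
opening: 0.0003
finger_force: 2.1
```

```bash
python3 mark.py scene top wrist
```

```text
16.3 [618.5  62.3 171.9] [3.8 1.8 1. ]
('scene', 17, 88.0, 0.0217)
('top', 0, None)
('wrist', 635, 87.8, 0.0203)
```

{"method": "drive_tool", "body": {
  "rows": [
    [-1,[0.0067,0.0026,0],[0,0,0]],
    [-1,[0.0071,0.0015,0],[0,0,0]],
    [-1,[0,0,0],[0,0,0]]
  ]
}}

```text
time: 16.75
eef_pos: [0.6041, 0.0671, 0.1718]
tcp_rot: [-0.0, -0.001, 1.0, 0.001]
contact_force: [0.2, 6.0, 1.8]
opening: 0.0004
finger_force: 3.0
```

```bash
python3 mark.py scene top wrist;  python3 - <<'E'
from h import *
w=eyes.snapshot("wrist")["color"]; s=eyes.snapshot("scene")["color"][170:270,260:385]
cv2.imwrite("pics/c5.png",np.hstack([cv2.resize(s,(300,240)),cv2.resize(w[0:300,100:600],(500,300))[:240]])[:,:,::-1])
E
```

```text
16.75 [604.1  67.1 171.8] [0.2 6.  1.8]
('scene', 26, 106.6, 0.0253)
('top', 0, None)
('wrist', 702, 104.6, 0.0209)
```

View pics/c5.png

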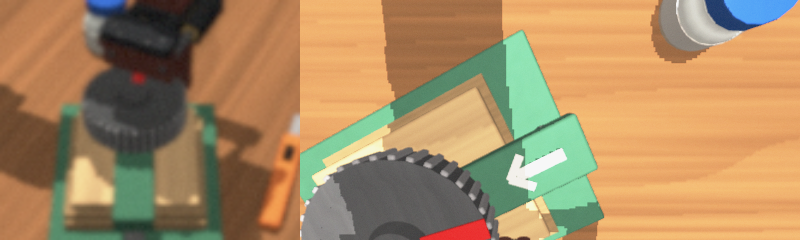

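The crop shows the stripe still a few degrees short of the arrow line. I'll back off and measure from the original viewpoint.

{"method": "drive_tool", "body": {
  "rows": [
    [-1,[0,0.01,0],[0,0,0]],
    [-1,[0,0.01,0],[0,0,0]],
    [-1,[0,0,-0.043],[0,0,0]],
    [-1,[0,0,-0.043],[0,0,0]],
    [-1,[0,0,-0.043],[0,0,0]],
    [1,[0.009,-0.038,0],[0,0,0]],
    [1,[0.009,-0.038,0],[0,0,0]],
    [1,[0,0,0],[0,0,0]],
    [1,[0,0,0],[0,0,0]],
    [1,[0,0,0],[0,0,0]]
  ]
}}

```text
time: 18.0
eef_pos: [0.5868, 0.0111, 0.3004]
tcp_rot: [-0.001, -0.001, 1.0, 0.0]
contact_force: [0.5, -0.6, 0.0]
opening: 0.0371
finger_force: 0.0
```

```bash
python3 mark.py wrist;  python3 - <<'E'
from h import *
s=env.sense(); r,O,M=cam("wrist"); np.save("O.npy",np.r_[O])
cv2.imwrite("pics/w6.png",r["color"][:,:,::-1])
hsv=cv2.cvtColor(r["color"],cv2.COLOR_RGB2HSV)
m=(((hsv[...,0]<8)|(hsv[...,0]>172))&(hsv[...,1]>150)&(hsv[...,2]>80)).astype(np.uint8)
y,x=np.nonzero(m); print(len(x), s["eef_pos"])
w=np.array([world(r,O,M,p,.123)[:2] for p in zip(x,y)]); d=np.linalg.svd(w-w.mean(0))[2][0]; print("stripe mean",w.mean(0),"dir",np.degrees(np.arctan2(d[1],d[0]))%180)
wh=((hsv[...,1]<40)&(hsv[...,2]>200)).astype(np.uint8); n,l,st,c=cv2.connectedComponentsWithStats(wh)
for i in range(1,n):
    if st[i][4]>100:
        y,x=np.nonzero(l==i); w=np.array([world(r,O,M,p,.08)[:2] for p in zip(x,y)]); d=np.linalg.svd(w-w.mean(0))[2][0]; print(st[i],"mean",w.mean(0),"dir",np.degrees(np.arctan2(d[1],d[0]))%180)
r0=cv2.imread("pics/w1.png")[:,:,::-1]; hsv=cv2.cvtColor(r0,cv2.COLOR_RGB2HSV) # start picture, pose (.5861,.0105,.3021)
O0=np.array([.58612,.01045,.30212])+(O-s["eef_pos"])
m=(((hsv[...,0]<8)|(hsv[...,0]>172))&(hsv[...,1]>150)&(hsv[...,2]>80)); y,x=np.nonzero(m)
w=np.array([world(r,O0,M,p,.117)[:2] for p in zip(x,y)]); d=np.linalg.svd(w-w.mean(0))[2][0]; print("start stripe mean",w.mean(0),np.degrees(np.arctan2(d[1],d[0]))%180)
wh=((hsv[...,1]<40)&(hsv[...,2]>200)).astype(np.uint8); n,l,st,c=cv2.connectedComponentsWithStats(wh)
for i in range(1,n):
    if st[i][4]>100:
        y,x=np.nonzero(l==i); w=np.array([world(r,O0,M,p,.08)[:2] for p in zip(x,y)]); d=np.linalg.svd(w-w.mean(0))[2][0]; print("start",st[i],"mean",w.mean(0),"dir",np.degrees(np.arctan2(d[1],d[0]))%180)
E
```

```text
18.0 [586.8  11.1 300.4] [ 0.5 -0.6  0. ]
('wrist', 408, 105.4, 0.0295)
395 [0.58693152 0.0114069  0.30034249]
stripe mean [0.57986551 0.04015767] dir 107.620067416946
[468  31  30  52 339] mean [0.45611758 0.16214655] dir 2.056105201761686
[365 149  36  25 396] mean [0.55570197 0.07880219] dir 116.42986623964802
[116 245  57  54 258] mean [ 0.67436261 -0.1799077 ] dir 121.6841063199989
[407 251  24  11 181] mean [0.66253695 0.12938474] dir 99.4192499484303
[108 389  22  11 214] mean [ 0.86586938 -0.24385223] dir 90.37827113572014
start stripe mean [0.57546777 0.03834327] 116.62510940094448
start [470  31  27  51 297] mean [0.45443089 0.16153833] dir 179.06090838472272
start [366 149  35  25 386] mean [0.55537327 0.07870617] dir 116.68801282142714
start [118 251  57  46 213] mean [ 0.67678586 -0.17385539] dir 78.66273850660416
start [416 250  16   9 104] mean [0.66081444 0.13548989] dir 91.12584169391947
start [184 389  66  11 490] mean [ 0.86828536 -0.12523986] dir 87.17154211614337
start [263 389  28  11 173] mean [ 0.8664449  -0.03395069] dir 78.27384615354221
```

View pics/w6.png

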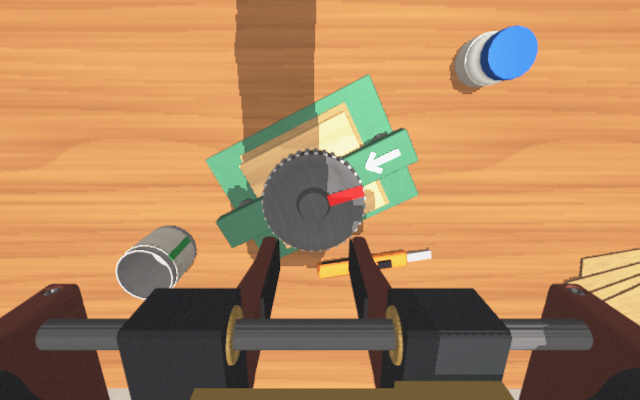

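The press hasn't moved (the arrow is where it was, to within 0.4 mm) and the stripe is 9° short. One last stroke of about 8 mm at the -x face should finish it.

{"method": "drive_tool", "body": {
  "rows": [
    [-1,[0.04,0.0025,0],[0,0,0]],
    [-1,[0.04,0.0025,0],[0,0,0]],
    [-1,[0,0,0.032],[0,0,0]],
    [-1,[0,0,0.032],[0,0,0]],
    [-1,[0,0,0.032],[0,0,0]],
    [-1,[0,0,0.032],[0,0,0]],
    [-1,[-0.011,0,0],[0,0,0]],
    [-1,[-0.01,0,0],[0,0,0]],
    [-1,[0,0,0],[0,0,0]],
    [-1,[0,0,0],[0,0,0]]
  ]
}}

```text
time: 19.1
eef_pos: [0.5292, 0.0149, 0.1741]
tcp_rot: [0.001, -0.0, 1.0, 0.0]
contact_force: [-0.4, -0.1, 0.1]
opening: 0.0004
finger_force: 0.2
```

{"method": "drive_tool", "body": {
  "rows": [
    [-1,[-0.001,0,0],[0,0,0]],
    [-1,[-0.001,0,0],[0,0,0]],
    [-1,[-0.001,0,0],[0,0,0]],
    [-1,[0,0,0],[0,0,0]]
  ]
}}

```text
time: 19.5
eef_pos: [0.5297, 0.0148, 0.1734]
tcp_rot: [-0.001, -0.0, 1.0, 0.0]
contact_force: [-7.3, 1.2, 6.5]
opening: 0.0003
finger_force: 3.9
```

```bash
python3 mark.py scene
```

```text
19.5 [529.7  14.8 173.4] [-7.3  1.2  6.5]
('scene', 45, 108.3, 0.0302)
```

{"method": "drive_tool", "body": {
  "rows": [
    [-1,[0,-0.004,0],[0,0,0]],
    [-1,[0,-0.004,0],[0,0,0]],
    [-1,[0,0,0],[0,0,0]]
  ]
}}

```text
time: 19.85
eef_pos: [0.5297, 0.0066, 0.1733]
tcp_rot: [-0.001, -0.0, 1.0, 0.0]
contact_force: [-7.7, -0.5, 5.2]
opening: 0.0002
finger_force: 3.7
```

```bash
python3 mark.py scene
```

```text
19.85 [529.7   6.6 173.3] [-7.7 -0.5  5.2]
('scene', 38, 115.9, 0.0312)
```

Turned about 8–9°. Now I'll withdraw straight back, lift and verify.

{"method": "drive_tool", "body": {
  "rows": [
    [-1,[0.012,0,0],[0,0,0]],
    [-1,[0.01,0,0],[0,0,0]],
    [-1,[0,0,-0.042],[0,0,0]],
    [-1,[0,0,-0.042],[0,0,0]],
    [-1,[0,0,-0.042],[0,0,0]],
    [1,[-0.04,0.0022,0],[0,0,0]],
    [1,[-0.04,0.0022,0],[0,0,0]],
    [1,[0,0,0],[0,0,0]],
    [1,[0,0,0],[0,0,0]],
    [1,[0,0,0],[0,0,0]]
  ]
}}

```text
time: 20.9
eef_pos: [0.5879, 0.0108, 0.2987]
tcp_rot: [-0.0, 0.0, 1.0, -0.0]
contact_force: [-0.3, -0.9, -0.8]
opening: 0.0373
finger_force: 0.0
```

```bash
python3 - <<'E'
from h import *
s=env.sense(); r,O,M=cam("wrist"); print(s["eef_pos"],s["contact_force"])
cv2.imwrite("pics/w7.png",r["color"][100:300,200:520,::-1].repeat(2,0).repeat(2,1))
hsv=cv2.cvtColor(r["color"],cv2.COLOR_RGB2HSV)
m=(((hsv[...,0]<8)|(hsv[...,0]>172))&(hsv[...,1]>150)&(hsv[...,2]>80)).astype(np.uint8)
y,x=np.nonzero(m); w=np.array([world(r,O,M,p,.123)[:2] for p in zip(x,y)]); d=np.linalg.svd(w-w.mean(0))[2][0]; print("stripe mean",w.mean(0),"dir",np.degrees(np.arctan2(d[1],d[0]))%180)
wh=((hsv[...,1]<40)&(hsv[...,2]>200)).astype(np.uint8); n,l,st,c=cv2.connectedComponentsWithStats(wh)
for i in range(1,n):
    if st[i][4]>300:
        y,x=np.nonzero(l==i); q=np.array([world(r,O,M,p,.08)[:2] for p in zip(x,y)]); d=np.linalg.svd(q-q.mean(0))[2][0]; print(st[i],"mean",q.mean(0),"dir",np.degrees(np.arctan2(d[1],d[0]))%180)
E
```

```text
[0.58789462 0.01084294 0.29870245] [-0.31744542 -0.9294111  -0.7614524 ]
stripe mean [0.57545523 0.03825041] dir 117.83176270336772
[472  29  27  52 335] mean [0.45677911 0.16219533] dir 3.1087798735563066
[366 148  36  25 397] mean [0.55570844 0.07872091] dir 116.54239410101508
```

View pics/w7.png

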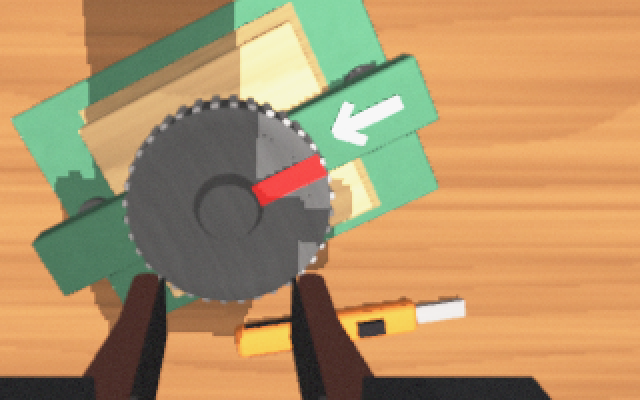

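The stripe, at (290,180) in the crop, lies in line with the arrow at (365,120). It matches the starting position to about 0.1 mm and roughly 1°. The tool is clear of everything, so I'm handing in.

```bash
python3 -c "
from rig import env
print(env.close_job())"
```

```text
the job is handed in; nothing more can be done
None
```

The wheel was rolled two full turns anticlockwise by its rim, and the red stripe is back in line with the white arrow to about 1°; the press did not shift, the tin, cutter and jar were not touched, and the job was handed in at about 21 s.

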